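Close and lock the retaining plate of a shaker rack

TASK

The shaker is about to run and the vials must not jump out of its rack. First push the blue retaining plate round on its corner pivot until it lies flush over the rack, then take the red-knobbed locking pin from its parking tab and drop it through the hole at the plate's free corner into the post underneath, fully home. Do not knock the vials, and leave the other things on the bench where they are.

Things in the scene. Friction and masses are not known exactly. Their poses are not given: they have to be found in the camera images.
- shaker: White orbital shaker (150 x 200 mm) with a 100 x 150 mm vial rack fixed on top; cannot move. Origin: centre of its underside on the bench; x to its back, away from its control panel, y to its left, z up; the rack is centred on it, long side along y. Mm in this frame: posts at (+-38, +-63), tops z 143.5; the 22 mm square one at (-38, -63) is the lock post; wells at x +-17, y +-14 and +-42.
- retainer (a joint): Turn of the blue plate, rad: 0 = flush (its outline and the rack's coincide, its hole is over the lock post's), growing as it opens, clockwise from above. Travel -0.5 to 1.8, no stop or catch at 0; starts at 1.0 to 1.6. Stays where left; about 1 N at the free corner turns it.
- pivot (a point): Axis of the plate's pivot screw (head 15 mm wide, 8 mm high, on the plate) over the back left post, at the plate's underside, z 145 mm; fixed. The plate is flat, 100 x 150 x 8 mm, top z 153, 6 mm above the vial caps, too wide to grip. In axes turning with it (the shaker's at joint 0), from this point it covers x -88 to +12, y -138 to +12 mm.
- push_corner (a point): Free corner of the blue plate, diagonally across from the pivot, at half its thickness; at (-88, -138) mm in the plate's axes. To close the plate push its edge x = -88 mm, the 150 mm long one, near this corner, towards the plate's +x, following the arc; the space outside that edge is free.
- retainer_hole (a point): Centre of the plate's 12 mm wide through hole beside the free corner, at its top face; at (-76, -126) mm in the plate's axes.
- lock_socket (a point): Mouth of the vertical 10 mm wide, 25 mm deep hole in the lock post's top (z 143.5 mm), 1.5 mm below the plate and hidden by it; fixed to the shaker.
- parking (a point): Mouth of the 10 mm wide through hole that the pin is parked in, in the top (z 108 mm) of an 8 mm thick, 34 mm wide tab sticking out of the rack's right end; at (0, -108) mm in the shaker's frame.
- pin: Locking pin, upright, 66 mm long, about 40 g: steel shank 8 mm thick, 30 mm long, its last 8 mm tapered to 2.4 mm; flange 20 mm wide, 3 mm thick; red ribbed knob 18 mm wide, 33 mm high. Origin: the tip's end, z up the pin. Parked, the flange rests on the tab and the tip is at z 78 mm; fully home in the lock post, the flange rests on the plate and the tip is at z 123 mm.
- pin_knob (a point): Point on the pin's axis in the knob, 54 mm above the tip, 24 mm above the flange's underside: a TCP here leaves the fingertips just above the flange.
- vial_1: Loose white-capped vial, 20 mm wide, 77 mm tall, standing in the rack (front right well, -17, -42 mm in the shaker's frame); origin at its foot.
- vial_2: Loose white-capped vial, 20 mm wide, 77 mm tall, standing in the rack (back right well, 17, -42 mm in the shaker's frame); origin at its foot.
- vial_3: Loose white-capped vial, 20 mm wide, 77 mm tall, standing in the rack (second from right, front well, -17, -14 mm in the shaker's frame); origin at its foot.
- vial_4: Loose white-capped vial, 20 mm wide, 77 mm tall, standing in the rack (second from left, front well, -17, 14 mm in the shaker's frame); origin at its foot.
- vial_5: Loose white-capped vial, 20 mm wide, 77 mm tall, standing in the rack (second from left, back well, 17, 14 mm in the shaker's frame); origin at its foot.
- vial_6: Loose white-capped vial, 20 mm wide, 77 mm tall, standing in the rack (back left well, 17, 42 mm in the shaker's frame); origin at its foot.
- pen: Blue pen lying on the dark log book to the right, 134 mm long; a bystander. Origin: centre of its underside.
- tweezers: Flat steel tweezers, 118 mm long, lying at the left; a bystander. Origin: centre of its underside.
- flask: Small stoppered flask, 55 mm wide, 71 mm high, at the left; a bystander. Origin: centre of its underside.
- timer: Blue-ended sand timer, 34 mm wide, 95 mm high, at the back left; a bystander. Origin: centre of its underside.
- dish: Small porcelain dish, 49 mm wide, 21 mm high, at the left; a bystander. Origin: centre of its underside.

How it is judged:
By the outcome, as a careful person would: the job done as asked, in the order asked, and still so for the second after the job is handed in, with the robot touching nothing.
It also fails if it takes over 58 s, if anything falls off the work surface, if the arm or the gripper's body presses on something with over 40 N, if the wrist force passes 120 N, or if a joint passes its speed limit or range.

ROBOT

A 6-joint arm with a two-finger parallel gripper is mounted at the origin on a cart in front of the work surface, level with it; the furniture and walls round the work are solid. World frame = base frame: x ahead of the robot, y to its left, z up, the work surface at z = 0. Lengths are in m, angles in rad, forces in N, time in s.
With the tool pointing down it reaches from about 0.275 to 0.825 m from the base axis. Payload 5.2 kg.
Tool frame: the origin (TCP) lies between the finger pads, 19 mm behind the fingertips; this is the grasp point; z points along the fingers, y is the line along which they close (so a half turn about z gives the same grasp; the last joint's range is limited). The gripper opens to 93 mm and grips with 3 to 60 N. Pads are 15 mm wide; open, the fingers measure 128 mm over their backs; the gripper's body (75 mm by 188 mm) begins 65 mm behind the grasp point.
Start: joints at [-1.46, 0.259, 1.535, -0, 1.348, -0.203], TCP at [0.17, -0.523, 0.237] pointing down, gripper open.
Joint ranges: [-3.14, 3.14], [-0.91, 2.08], [0.19, 2.58], [-1.22, 4.36], [0.22, 2.71], [-3.12, 3.12]. Speed limits (rad/s): [2.57, 2.57, 3.14, 3.14, 3.14, 3.14].

INTERFACE

Orientations are given as a 3x3 rotation matrix whose columns are the frame's x, y, z axes.
In Python, from rig import r, camera gives the robot as it stands.
- The arm moves only by the tool move_arm, never from a script. Its arguments are lists of equal length, an entry for each row: "slide": the shift along the tool's x, y, z each as a share of 500 mm, from -1 to 1, a list of three; "delta_rot": the turn, a rotation vector about the tool's x, y, z each as a share of pi/4 rad, from -1 to 1, a list of three; "claw": the gripper command: -1 is fully open, 1 is shut, values between are in proportion. In form: {"slide": [[x, y, z], ...], "delta_rot": [[ax, ay, az], ...], "claw": [claw, ...]}. A call has 1 to 20 rows; each row is the pose to reach, as a shift and turn from the pose commanded when the call began, along the tool's axes at that moment; what a row does not reach only later rows make up. A row lasts 1/8 s, in which the tool goes at most 62.5 mm and 10.7 degrees, less where a joint would pass 70% of its speed; a pose out of reach is approached as far as the arm can. A call with a number of a shift or a turn outside -1 to 1 is refused whole. A call with a gripper value outside its range is refused whole. The fingers move at their own pace and stop on an object; "newtons" is the grip in N (left out, the last holds). Time passes only in rows, so rows that repeat a pose let the fingers close. It gives the time, the measured TCP pose, the force, the opening and the grip force at its end, in the units of the state.
- r.get_state(): the state, without advancing time (a new reading comes with each control period).
- camera(name): name is "side" or "top" or "wrist"; returns a dict with "img" (400x640x3 uint8, blue, green, red), "camera_matrix" (3x3 intrinsics, pixels), "extrinsics" (4x4, takes a point from camera to world coordinates). Camera axes: x right, y down, z forward; pixel columns grow to the right and rows downward; lengths in m; the calibration is good to about 2 mm. A picture is of the moment at which its call begins. There is no depth.
- r.job_done(): hands the job in; it is judged then, once.
The state is a dict: "clock": time; "joints": joint angles; "qvel": joint speeds; "joint_efforts": joint torques, N m; "eef_pos": TCP position; "orientation": TCP orientation; "contact_force": force on the tool from outside, world axes, zero at the start; "moment": the same for the moment, N m; "finger_gap": opening from 0.0 (shut) to 1.0 (fully open); "grip_force": force on a finger pad.
Only numpy, scipy, OpenCV 4.12 (cv2) and the standard library are available. Lean on these libraries where they do the work, as an engineer would, in place of code of your own. Each camera call takes 0.05 s, during which the arm holds its last target. There are 200 camera calls.

## Working session

There is one attempt and no reset: what is moved stays moved. The work goes in short steps, Python scripts to look and compute and a tool call to move; the robot and the scene stay as the last step left them, time stands still between calls to the robot, and variables do not carry over. Pictures are saved under pics/ and viewed, at most 13 in all, crops included, and the job is handed in when it is done.

Besides the shell and the picture viewer there is one more tool, called by a JSON object that holds its "method" and its "body", one argument or row to a line. move_arm: Moves the arm, as the interface text tells. Shift numbers are shares of 500 mm and turn numbers shares of pi/4 rad, none past 1 either way. Its arguments: {"type":"object","properties":{"slide":{"type":"array","items":{"type":"array","items":{"type":"number"}}},"delta_rot":{"type":"array","items":{"type":"array","items":{"type":"number"}}},"claw":{"type":"array","items":{"type":"number"}},"newtons":{"type":"number"}},"required":["slide","delta_rot","claw"]}

```bash
mkdir -p pics; ls; python3 - <<'E'
from rig import r,camera
import cv2,numpy as np
np.set_printoptions(precision=4,suppress=True)
for n in("side","top"):
    c=camera(n);cv2.imwrite(f"pics/{n}0.png",c["img"]);print(n,c["camera_matrix"],c["extrinsics"])
s=r.get_state();print(s["clock"],s["eef_pos"],s["orientation"],s["finger_gap"])
E
```

```text
pics
side [[475.984    0.     323.3146]
 [  0.     475.984  203.2544]
 [  0.       0.       1.    ]] [[ 0.9725 -0.1195  0.1998  0.2611]
 [-0.2318 -0.4182  0.8783 -1.259 ]
 [-0.0214 -0.9005 -0.4344  0.7826]
 [ 0.      0.      0.      1.    ]]
top [[478.7798   0.     323.8536]
 [  0.     478.7798 205.363 ]
 [  0.       0.       1.    ]] [[-0.0202 -0.9915  0.1285  0.3645]
 [-0.9998  0.0196 -0.0056  0.0593]
 [ 0.003  -0.1285 -0.9917  1.619 ]
 [ 0.      0.      0.      1.    ]]
0.1 [ 0.1697 -0.5227  0.2367] [[ 0.9512  0.3086 -0.0002]
 [ 0.3086 -0.9512  0.0016]
 [ 0.0003 -0.0016 -1.    ]] 0.9991854637621957
```

View pics/top0.png

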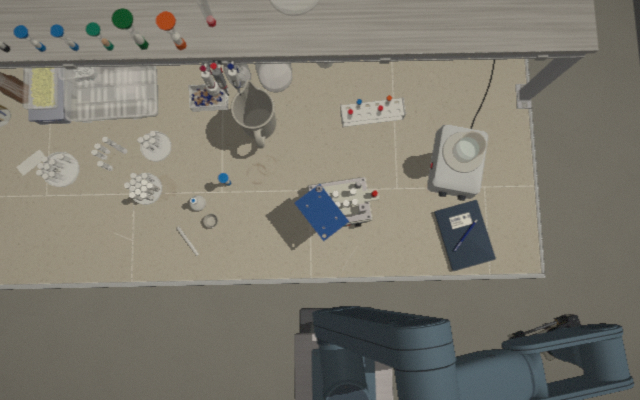

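View pics/side0.png

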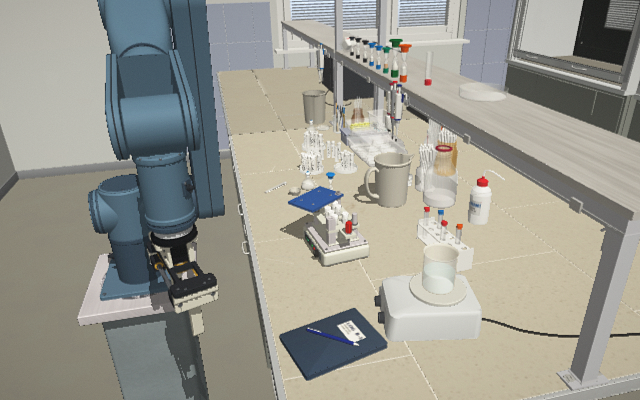

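The top view shows the open blue plate at about (321,214) with the red knob at (374,194). The side view shows the plate at (317,198) and the knob at (348,227). Next I zoom in on both.

```bash
python3 - <<'E'
import cv2,numpy as np
a=cv2.imread("pics/top0.png")[165:255,260:400];b=cv2.imread("pics/side0.png")[175:275,270:390]
a=cv2.resize(a,None,fx=5.7,fy=5.7,interpolation=2)[:300*2]
a=cv2.resize(cv2.imread("pics/top0.png")[170:250,260:390],(520,320),interpolation=2)
b=cv2.resize(b,(336,280),interpolation=2)
cv2.imwrite("pics/topz.png",cv2.resize(cv2.imread("pics/top0.png")[165:250,260:385],(750,510),interpolation=2))
cv2.imwrite("pics/sidez.png",cv2.resize(cv2.imread("pics/side0.png")[175:275,270:390],(720,600),interpolation=2))
E
```

```text
(no output)
```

View pics/topz.png

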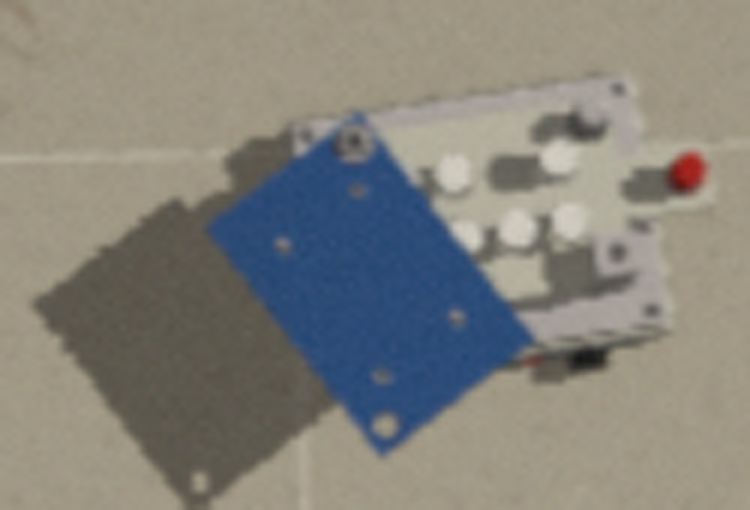

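View pics/sidez.png

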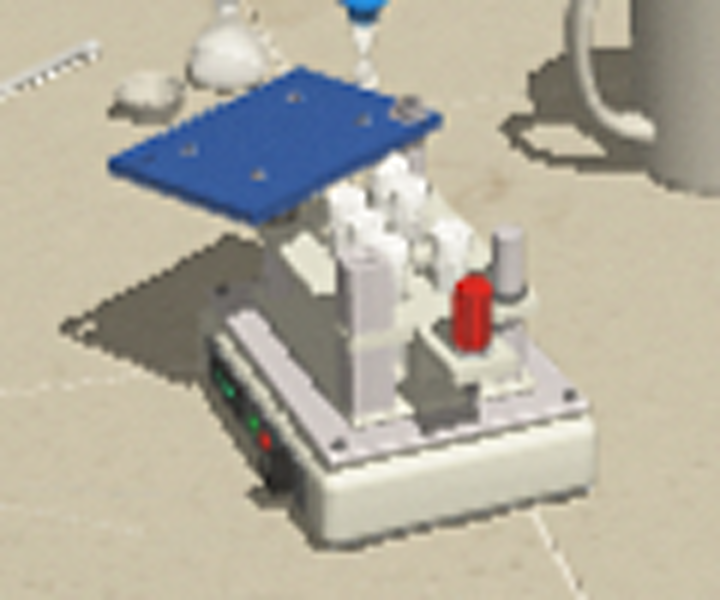

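```bash
cat > h.py <<'E'
import numpy as np
np.set_printoptions(precision=4,suppress=True)
def proj(c,P):
    E=np.asarray(c["extrinsics"]);q=(np.atleast_2d(P)-E[:3,3])@E[:3,:3];q=q@np.asarray(c["camera_matrix"]).T
    return q[:,:2]/q[:,2:]
def Rz(a): c,s=np.cos(a),np.sin(a);return np.array([[c,-s,0],[s,c,0],[0,0,1]])
def tri(cs,us):  # least-squares ray intersection
    A=0;b=0
    for c,u in zip(cs,us):
        E=np.asarray(c["extrinsics"]);d=E[:3,:3]@np.linalg.solve(np.asarray(c["camera_matrix"]),[*u,1]);d/=np.linalg.norm(d)
        M=np.eye(3)-np.outer(d,d);A=A+M;b=b+M@E[:3,3]
    return np.linalg.solve(A,b)
E
python3 - <<'E'
from h import *
from rig import camera
from scipy.optimize import least_squares
T,S=camera("top"),camera("side")
top=lambda u,v:np.array([(u+.5)/6-.5+260,(v+.5)/6-.5+165])
sid=lambda u,v:np.array([(u+.5)/6-.5+270,(v+.5)/6-.5+175])
sh=[((38,63,161),(352,142),(410,102)),((-38,-63,143.5),(617,252),(363,257)),((38,-63,143.5),(590,115),(508,232)),((0,-108,144),(690,170),(472,282)),
 ((-17,-42,147),(570,220),None),((17,-42,147),(558,157),None),((-17,-14,147),(517,227),None),((17,14,147),(453,172),None)]
pl=[((-88,-138,8),(385,455),(110,165)),((12,-138,8),(533,345),(260,218)),((12,12,8),(360,115),(440,115)),((-88,12,8),(205,228),(300,70)),((-76,-126,8),(386,426),(145,158))]
for L in(sh,pl):
    for m,a,b in L:
        if b: print(m,tri([T,S],[top(*a),sid(*b)]))
def world(p):
    x,y,a,j,dz=p
    W=lambda m:Rz(a)@(np.array(m)/1e3)+[x,y,dz]
    out=[(W(m),t,s) for m,t,s in sh]
    out+=[(W(np.array([38,63,145])+Rz(-j)@np.array(m)),t,s) for m,t,s in pl]
    return out
def f(p):
    e=[]
    for P,t,s in world(p):
        e+=list(proj(T,P)[0]-top(*t))
        if s:e+=list(proj(S,P)[0]-sid(*s))
    return e
o=least_squares(f,[.4,0,0.1,1.2,0],loss="soft_l1",x_scale=[.1,.1,1,1,.1]);print(o.x);print(np.array(f(o.x)).reshape(-1,2))
E
```

```text
(38, 63, 161) [0.6089 0.0669 0.1612]
(-38, -63, 143.5) [ 0.5501 -0.0687  0.1457]
(38, -63, 143.5) [ 0.6246 -0.0575  0.143 ]
(0, -108, 144) [ 0.5928 -0.1081  0.1459]
(-88, -138, 8) [0.4473 0.0534 0.1523]
(12, -138, 8) [ 0.5056 -0.0242  0.1509]
(12, 12, 8) [0.6242 0.0626 0.1537]
(-88, 12, 8) [0.567  0.1436 0.1525]
(-76, -126, 8) [0.4636 0.0524 0.1543]
[ 0.5791 -0.0007  0.125   1.054   0.0002]
[[ 0.2431 -0.6841]
 [-0.5806  0.1681]
 [-0.2361  0.0338]
 [-0.637   0.5859]
 [ 0.5013 -0.9914]
 [-0.7985  0.1105]
 [-0.0205 -0.3495]
 [-0.6335  0.5967]
 [-0.0392 -0.4473]
 [ 0.2922 -0.6513]
 [-0.1219 -0.3248]
 [ 0.003  -0.5879]
 [-0.2744  0.172 ]
 [-0.8448 -0.3125]
 [ 0.713  -1.5019]
 [-1.345  -0.2855]
 [-0.3888 -1.1087]
 [-0.238  -0.0023]
 [-0.1152 -0.3455]
 [-0.9551 -0.1516]
 [ 0.2419 -0.5001]
 [-1.1581  0.5333]]
```

```bash
cat >> h.py <<'E'
SX,SY,A=.5791,-.0007,.125
def shk(m): return Rz(A)@(np.array(m)/1e3)+[SX,SY,0]
def plate(m,j): return shk(np.array([38,63,145])+Rz(-j)@np.array(m))
def rel(s,pos,psi=None):
    R=np.asarray(s["orientation"]);p=R.T@(np.asarray(pos)-s["eef_pos"])/.5
    cur=np.arctan2(R[1,0],R[0,0]);d=0 if psi is None else (psi-cur+np.pi)%(2*np.pi)-np.pi
    return p,-d/(np.pi/4)
E
python3 - <<'E'
from h import *
from rig import r
s=r.get_state();j=1.054
p=plate((-88-7.5-20,-116,0),j);p[2]=.25
print(p,rel(s,p,A-j+np.pi))
E
```

```text
[0.4469 0.0896 0.25  ] (array([ 0.9054, -0.994 , -0.0249]), np.float64(-2.4175707262630226))
```

{"method": "move_arm", "body": {
  "slide": [
    [0.905,-0.99,-0.025],
    [0.905,-0.99,-0.025],
    [0.905,-0.99,-0.025],
    [0.905,-0.99,-0.025],
    [0.905,-0.99,-0.025],
    [0.905,-0.99,-0.025],
    [0.905,-0.99,-0.025],
    [0.905,-0.99,-0.025],
    [0.905,-0.99,-0.025],
    [0.905,-0.99,-0.025],
    [0.905,-0.99,-0.025],
    [0.905,-0.99,-0.025],
    [0.905,-0.99,-0.025],
    [0.905,-0.99,-0.025]
  ],
  "delta_rot": [
    [0,0,-1],
    [0,0,-1],
    [0,0,-1],
    [0,0,-1],
    [0,0,-1],
    [0,0,-1],
    [0,0,-1],
    [0,0,-1],
    [0,0,-1],
    [0,0,-1],
    [0,0,-1],
    [0,0,-1],
    [0,0,-1],
    [0,0,-1]
  ],
  "claw": [1,1,1,1,1,1,1,1,1,1,1,1,1,1]
}}

```text
clock: 1.95
eef_pos: [0.447, 0.0862, 0.2499]
orientation: [[0.456, 0.89, -0.0], [0.89, -0.456, -0.0], [-0.0, -0.0, -1.0]]
contact_force: [0.9, -0.8, -0.4]
finger_gap: 0.001
grip_force: 0.0
```

{"method": "move_arm", "body": {
  "slide": [
    [0,0,0],
    [0,0,0],
    [0,0,0],
    [0,0,0],
    [0,0,0],
    [0,0,0]
  ],
  "delta_rot": [
    [0,0,-1],
    [0,0,-1],
    [0,0,-1],
    [0,0,-1],
    [0,0,-1],
    [0,0,-1]
  ],
  "claw": [1,1,1,1,1,1]
}}

```text
clock: 2.7
eef_pos: [0.4473, 0.0866, 0.2501]
orientation: [[-0.305, 0.952, 0.0], [0.952, 0.305, -0.0], [-0.0, 0.0, -1.0]]
contact_force: [-0.2, 0.4, 0.4]
finger_gap: 0.002
grip_force: 0.0
```

```bash
python3 - <<'E'
from h import *
from rig import r,camera
import cv2
s=r.get_state();j=1.054
print(s["clock"],s["eef_pos"],s["joints"],s["finger_gap"])
p=plate((-88-7.5-20,-116,0),j);p[2]=.161
print(p,rel(s,p,A-j+np.pi))
cv2.imwrite("pics/w1.png",camera("wrist")["img"])
E
```

```text
2.7 [0.4473 0.0866 0.2501] [-0.0543  0.0772  1.7253 -0.      1.3389 -0.3638] 0.0016911965832568142
[0.4469 0.0896 0.161 ] (array([0.006 , 0.0009, 0.1782]), np.float64(-0.4230466682061936))
```

View pics/w1.png

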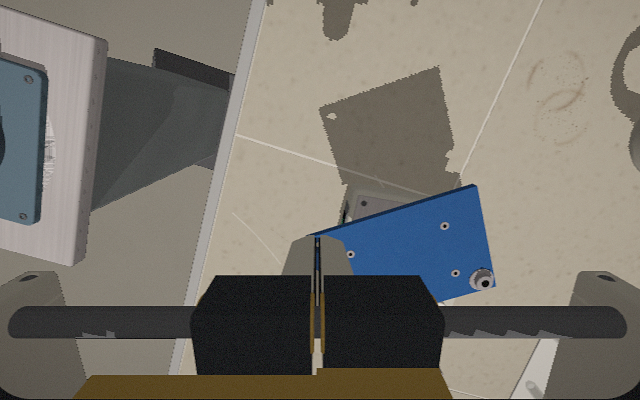

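The wrist view shows the plate with its x=-88 edge running from about (312,235), the free corner, to (475,185), and the pivot screw at (483,280). I'll check this against the model.

```bash
python3 - <<'E'
from h import *
from rig import r,camera
c=camera("wrist");s=r.get_state()
for m in [(-88,-138,8),(-88,12,8),(12,12,8),(0,0,16),(-76,-126,8)]: print(m,proj(c,plate(m,1.054)))
R=s["orientation"];print("tip",proj(c,s["eef_pos"]+R[:,2]*.019),np.asarray(c["extrinsics"]))
E
```

```text
(-88, -138, 8) [[303.6901 239.4462]]
(-88, 12, 8) [[474.3864 185.2426]]
(12, 12, 8) [[494.3239 285.1744]]
(0, 0, 16) [[483.5494 282.8918]]
(-76, -126, 8) [[321.1112 247.1996]]
tip [[316.869  247.0511]] [[ 0.9522  0.2919  0.0897  0.4226]
 [ 0.3054 -0.9107 -0.2782  0.164 ]
 [ 0.0005  0.2923 -0.9563  0.3982]
 [ 0.      0.      0.      1.    ]]
```

{"method": "move_arm", "body": {
  "slide": [
    [0.006,0,0],
    [0.006,0,0.05],
    [0.006,0,0.1],
    [0.006,0,0.14],
    [0.006,0,0.178],
    [0.006,0,0.178]
  ],
  "delta_rot": [
    [0,0,-0.2],
    [0,0,-0.42],
    [0,0,-0.42],
    [0,0,-0.42],
    [0,0,-0.42],
    [0,0,-0.42]
  ],
  "claw": [1,1,1,1,1,1]
}}

```text
clock: 3.55
eef_pos: [0.4454, 0.0902, 0.1598]
orientation: [[-0.599, 0.801, -0.003], [0.801, 0.599, 0.0], [0.002, -0.002, -1.0]]
contact_force: [0.9, 0.1, -0.2]
finger_gap: 0.003
grip_force: 0.0
```

```bash
python3 - <<'E'
from h import *
from rig import r
s=r.get_state();print(s["eef_pos"],s["contact_force"])
for j in list(np.arange(1.12,.34,-.07)):
    p=plate((-88-7.5,-116,0),j);p[2]=.161
    a,b=rel(s,p,A-j+np.pi);print(round(j,2),a.round(3),b.round(3))
E
```

```text
[0.4454 0.0902 0.1598] [ 0.9372  0.1396 -0.1872]
1.12 [-0.028  0.015 -0.002] 0.085
1.05 [-0.044  0.001 -0.002] -0.004
0.98 [-0.06  -0.012 -0.002] -0.094
0.91 [-0.078 -0.023 -0.002] -0.183
0.84 [-0.096 -0.034 -0.002] -0.272
0.77 [-0.115 -0.043 -0.002] -0.361
0.7 [-0.135 -0.05  -0.003] -0.45
0.63 [-0.155 -0.056 -0.003] -0.539
0.56 [-0.176 -0.061 -0.003] -0.628
0.49 [-0.196 -0.065 -0.003] -0.717
0.42 [-0.217 -0.067 -0.003] -0.807
0.35 [-0.238 -0.067 -0.003] -0.896
```

{"method": "move_arm", "body": {
  "slide": [
    [-0.02,0.0,0],
    [-0.044,0.001,0],
    [-0.06,-0.012,0],
    [-0.078,-0.023,0],
    [-0.096,-0.034,0],
    [-0.115,-0.043,0],
    [-0.135,-0.05,0],
    [-0.155,-0.056,0],
    [-0.176,-0.061,0],
    [-0.196,-0.065,0],
    [-0.217,-0.067,0],
    [-0.238,-0.067,0],
    [-0.238,-0.067,0]
  ],
  "delta_rot": [
    [0,0,0],
    [0,0,0],
    [0,0,-0.094],
    [0,0,-0.183],
    [0,0,-0.272],
    [0,0,-0.361],
    [0,0,-0.45],
    [0,0,-0.539],
    [0,0,-0.628],
    [0,0,-0.717],
    [0,0,-0.807],
    [0,0,-0.896],
    [0,0,-0.896]
  ],
  "claw": [1,1,1,1,1,1,1,1,1,1,1,1,1]
}}

```text
clock: 5.18
eef_pos: [0.4921, -0.0264, 0.1615]
orientation: [[-0.975, 0.224, 0.001], [0.224, 0.975, -0.001], [-0.001, -0.0, -1.0]]
contact_force: [-0.9, 1.4, 0.6]
finger_gap: -0.0
grip_force: 0.0
```

```bash
python3 - <<'E'
from h import *
from rig import r,camera
import cv2
s=r.get_state();print(s["clock"],s["eef_pos"],s["contact_force"])
for j in [.35,.28,.21,.14,.10,.07,.04,0]:
    p=plate((-88-7.5,-116,0),j);p[2]=.161
    a,b=rel(s,p,A-j+np.pi);print(round(j,2),a.round(3),b.round(3))
a=cv2.resize(camera("top")["img"][165:250,270:395],(500,340),interpolation=2)
b=cv2.resize(camera("side")["img"][175:260,280:355],(300,340),interpolation=2)
cv2.imwrite("pics/p2.png",np.hstack([a,b]))
E
```

```text
5.175 [ 0.4921 -0.0264  0.1615] [-0.9096  1.3833  0.5535]
0.35 [0.005 0.001 0.001] -0.001
0.28 [-0.012 -0.011  0.001] -0.09
0.21 [-0.03  -0.023  0.001] -0.179
0.14 [-0.048 -0.033  0.001] -0.268
0.1 [-0.059 -0.039  0.001] -0.319
0.07 [-0.067 -0.042  0.001] -0.357
0.04 [-0.075 -0.046  0.001] -0.395
0 [-0.087 -0.05   0.001] -0.446
```

View pics/p2.png

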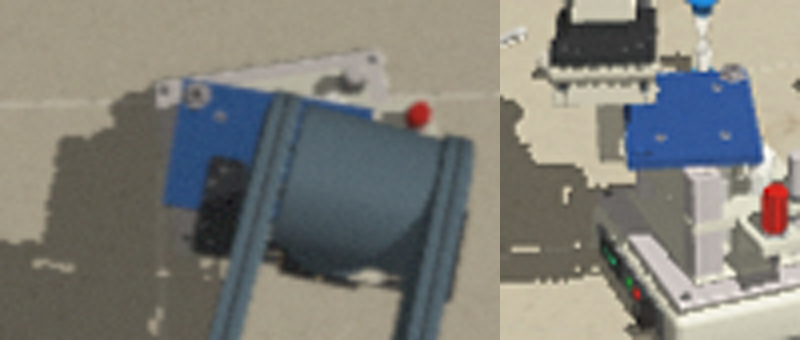

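The plate has followed to about 0.35 rad, and the knob is untouched in its tab at (420,115) in the top half. I'll measure j from the blue mask and go on to j≈0.1.

```bash
cat >> h.py <<'E'
import cv2
def jfit(c,lo=-.3,hi=1.2,k=8):
    """plate angle: best IoU of blue mask with the projected plate top + front faces"""
    h=cv2.cvtColor(c["img"],cv2.COLOR_BGR2HSV);m=cv2.inRange(h,(105,120,50),(125,255,255))
    c0=proj(c,plate((-38,-63,8),.5))[0];w=np.zeros_like(m)
    best=[]
    for j in np.arange(lo,hi,.01):
        g=np.zeros_like(m)
        P=[proj(c,plate((x,y,z),j))[0] for x in(-88,12) for y in(-138,12) for z in(0,8)]
        H=cv2.convexHull(np.float32(P));cv2.fillConvexPoly(g,np.int32(np.round(H*16)),255,shift=4)
        roi=cv2.dilate(g,np.ones((9,9)));mm=m&roi
        best.append(((mm&g).astype(bool).sum()/(mm|g).astype(bool).sum(),j))
    return max(best)
E
python3 - <<'E'
from h import *
from rig import camera
print(jfit(camera("side")))
E
```

```text
(np.float64(0.7753882915173238), np.float64(0.33000000000000057))
```

{"method": "move_arm", "body": {
  "slide": [
    [-0.012,-0.011,0.001],
    [-0.03,-0.023,0.001],
    [-0.048,-0.033,0.001],
    [-0.055,-0.036,0.001],
    [-0.059,-0.039,0.001],
    [-0.059,-0.039,0.001]
  ],
  "delta_rot": [
    [0,0,-0.09],
    [0,0,-0.179],
    [0,0,-0.268],
    [0,0,-0.3],
    [0,0,-0.319],
    [0,0,-0.319]
  ],
  "claw": [1,1,1,1,1,1]
}}

```text
clock: 6.08
eef_pos: [0.5156, -0.0504, 0.1605]
orientation: [[-1.0, -0.027, 0.0], [-0.027, 1.0, 0.0], [-0.0, 0.0, -1.0]]
contact_force: [0.3, -0.1, -0.4]
finger_gap: 0.005
grip_force: 0.1
```

```bash
python3 - <<'E'
from h import *
from rig import r,camera
print(jfit(camera("side")))
s=r.get_state();print(s["clock"],s["eef_pos"],s["contact_force"])
for off in(7.5,9.5,11.5):
  for j in [.10,.07,.04,.02,0]:
    p=plate((-88-off,-116,0),j);p[2]=.161
    a,b=rel(s,p,A-j+np.pi);print(off,round(j,2),a.round(3),b.round(3))
E
```

```text
(np.float64(0.518140589569161), np.float64(0.11000000000000038))
6.125 [ 0.5156 -0.0504  0.1605] [-1.3631 -0.4077  0.431 ]
7.5 0.1 [-0.002 -0.003 -0.001] 0.002
7.5 0.07 [-0.009 -0.008 -0.001] -0.036
7.5 0.04 [-0.016 -0.014 -0.001] -0.074
7.5 0.02 [-0.021 -0.017 -0.001] -0.1
7.5 0 [-0.026 -0.021 -0.001] -0.125
9.5 0.1 [ 0.002 -0.003 -0.001] 0.002
9.5 0.07 [-0.005 -0.009 -0.001] -0.036
9.5 0.04 [-0.012 -0.014 -0.001] -0.074
9.5 0.02 [-0.017 -0.018 -0.001] -0.1
9.5 0 [-0.022 -0.021 -0.001] -0.125
11.5 0.1 [ 0.006 -0.003 -0.001] 0.002
11.5 0.07 [-0.001 -0.009 -0.001] -0.036
11.5 0.04 [-0.008 -0.014 -0.001] -0.074
11.5 0.02 [-0.013 -0.018 -0.001] -0.1
11.5 0 [-0.018 -0.022 -0.001] -0.125
```

{"method": "move_arm", "body": {
  "slide": [
    [-0.009,-0.008,0],
    [-0.016,-0.014,0],
    [-0.018,-0.016,0],
    [-0.018,-0.016,0],
    [0.03,-0.016,0],
    [0.06,-0.016,-0.05],
    [0.06,-0.016,-0.15],
    [0.06,-0.016,-0.25],
    [0.06,-0.016,-0.25],
    [0.06,-0.016,-0.25]
  ],
  "delta_rot": [
    [0,0,-0.036],
    [0,0,-0.074],
    [0,0,-0.087],
    [0,0,-0.087],
    [0,0,-0.087],
    [0,0,-0.087],
    [0,0,-0.087],
    [0,0,-0.087],
    [0,0,-0.087],
    [0,0,-0.087]
  ],
  "claw": [1,1,1,1,1,1,1,1,1,1]
}}

```text
clock: 7.38
eef_pos: [0.4855, -0.0593, 0.2849]
orientation: [[-0.995, -0.095, -0.0], [-0.095, 0.995, 0.0], [0.0, 0.0, -1.0]]
contact_force: [-0.0, -0.3, 0.4]
finger_gap: 0.008
grip_force: 0.0
```

```bash
python3 - <<'E'
from h import *
from rig import r,camera
c=camera("wrist");im=c["img"].copy();print(jfit(c,-.2,.3))
s=r.get_state();print(s["clock"],s["eef_pos"])
for j,col in((0,(0,255,0)),):
  for m in [(-88,-138,8),(-88,12,8),(12,12,8),(12,-138,8),(-76,-126,8),(0,0,16)]:
    q=proj(c,plate(m,j))[0];print(m,q);cv2.drawMarker(im,np.int32(q.round()),col,cv2.MARKER_CROSS,9)
q=proj(c,shk((0,-108,144)))[0];print("knob",q);cv2.drawMarker(im,np.int32(q.round()),(0,255,0),0,9)
cv2.imwrite("pics/w3.png",im)
E
```

```text
(np.float64(0.2824001258257314), np.float64(0.010000000000000175))
7.425 [ 0.4851 -0.0592  0.2842]
(-88, -138, 8) [290.4892 244.1758]
(-88, 12, 8) [440.4924 240.1852]
(12, 12, 8) [432.3817 324.0026]
(12, -138, 8) [295.4466 327.3186]
(-76, -126, 8) [302.9515 254.6684]
(0, 0, 16) [424.6556 319.9363]
knob [263.1814 283.6785]
```

View pics/w3.png

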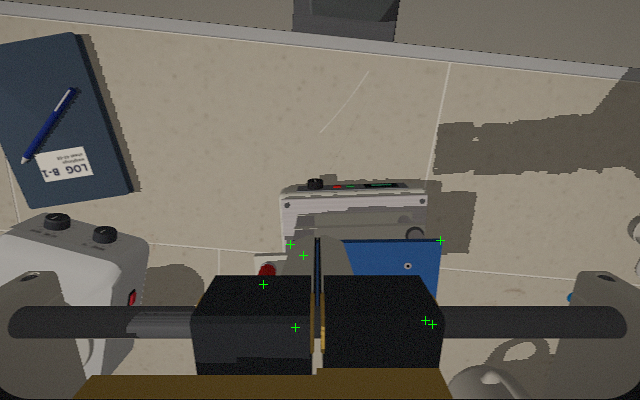

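The camera shows the area on the robot's side of the fingers, and the plate edge matches the j≈0 markers, e.g. (440,240). The free corner is hidden. I'll turn to the grasp heading over the knob, which gives a clear view of the plate.

```bash
python3 - <<'E'
from h import *
from rig import r
s=r.get_state();p=shk((0,-108,0));p[2]=.26
print(p,rel(s,p,A+np.pi/2))
E
```

```text
[ 0.5926 -0.1079  0.26  ] (array([-0.2048, -0.1174,  0.0479]), np.float64(1.9623126610917014))
```

{"method": "move_arm", "body": {
  "slide": [
    [-0.05,-0.06,0],
    [-0.1,-0.1,0.02],
    [-0.205,-0.117,0.03],
    [-0.205,-0.117,0.048],
    [-0.205,-0.117,0.048],
    [-0.205,-0.117,0.048]
  ],
  "delta_rot": [
    [0,0,0.2],
    [0,0,0.44],
    [0,0,0.66],
    [0,0,0.88],
    [0,0,1],
    [0,0,1]
  ],
  "claw": [1,1,1,0.5,0,0]
}}

```text
clock: 8.18
eef_pos: [0.5927, -0.1076, 0.2592]
orientation: [[-0.772, 0.636, -0.004], [0.636, 0.772, 0.001], [0.004, -0.001, -1.0]]
contact_force: [-1.5, -0.1, -0.4]
finger_gap: 0.277
grip_force: 0.0
```

{"method": "move_arm", "body": {
  "slide": [
    [0,0,0],
    [0,0,0],
    [0,0,0],
    [0,0,0],
    [0,0,0],
    [0,0,0]
  ],
  "delta_rot": [
    [0,0,0.2],
    [0,0,0.44],
    [0,0,0.66],
    [0,0,0.88],
    [0,0,0.962],
    [0,0,0.962]
  ],
  "claw": [0,0,0,0,0,0]
}}

```text
clock: 8.93
eef_pos: [0.593, -0.1078, 0.2608]
orientation: [[-0.127, 0.992, -0.001], [0.992, 0.127, 0.0], [0.001, -0.001, -1.0]]
contact_force: [-0.1, -0.6, -0.6]
finger_gap: 0.501
grip_force: 0.0
```

```bash
python3 - <<'E'
from h import *
from rig import r,camera
c=camera("wrist");im=c["img"].copy();print(jfit(c,-.2,.3))
s=r.get_state();print(s["clock"],s["eef_pos"],s["joints"])
def mk(n,P):
    q=proj(c,P)[0];print(n,q.round(1));cv2.drawMarker(im,np.int32(q.round()),(0,255,0),0,7)
for m in [(-88,-138,8),(-88,12,8),(12,12,8),(12,-138,8),(-76,-126,8),(0,0,16)]: mk(m,plate(m,0))
mk("knob",shk((0,-108,144)))
cv2.imwrite("pics/w4.png",cv2.resize(im,(800,500),interpolation=2));cv2.imwrite("raw4.png",c["img"])
E
```

```text
(np.float64(0.9299026034837985), np.float64(0.010000000000000175))
8.975 [ 0.593  -0.1078  0.2609] [-0.3647  0.341   1.3632 -0.      1.4383 -0.4928]
(-88, -138, 8) [257.4 165.4]
(-88, 12, 8) [245.9 -45.3]
(12, 12, 8) [388.  -44.8]
(12, -138, 8) [375.4 165.8]
(-76, -126, 8) [271.  151.2]
(0, 0, 16) [371.9 -29.7]
knob [316.3 199.7]
```

View pics/w4.png

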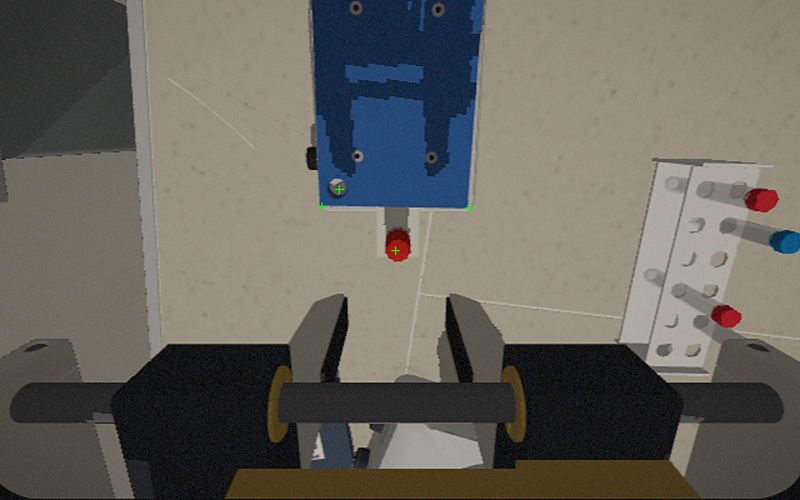

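The hole at about (337,187) and the knob at (398,245) in the 800 px view agree with the model to 1–2 px, with j ≈ 0.01. I'll rise 100 mm to see the whole plate, pivot screw and knob together, and refit.

{"method": "move_arm", "body": {
  "slide": [
    [0,0,-0.1],
    [0,0,-0.2],
    [0,0,-0.2],
    [0,0,-0.2]
  ],
  "delta_rot": [
    [0,0,0],
    [0,0,0],
    [0,0,0],
    [0,0,0]
  ],
  "claw": [0,0,0,0]
}}

```text
clock: 9.48
eef_pos: [0.5931, -0.1078, 0.3608]
orientation: [[-0.126, 0.992, -0.001], [0.992, 0.126, 0.0], [0.0, -0.001, -1.0]]
contact_force: [-0.6, -0.4, -0.5]
finger_gap: 0.498
grip_force: 0.0
```

```bash
python3 - <<'E'
from h import *
from rig import r,camera
c=camera("wrist");im=c["img"].copy();print(jfit(c,-.1,.1))
s=r.get_state();print(s["clock"],s["eef_pos"])
for m in [(-88,-138,8),(-88,12,8),(12,12,8),(12,-138,8),(-76,-126,8),(0,0,16)]: print(m,proj(c,plate(m,0))[0].round(1))
print("knob",proj(c,shk((0,-108,144)))[0])
for m in[(-75,-100,0),(75,-100,0),(75,100,0),(-75,100,0)]:print(m,proj(c,shk(m))[0])
cv2.imwrite("raw5.png",im);np.savez("c5.npz",K=c["camera_matrix"],E=c["extrinsics"])
q=proj(c,shk((0,-20,150)))[0].astype(int);print(q)
x0=max(q[0]-100,0);y0=max(q[1]-90,0);print(x0,y0)
cv2.imwrite("pics/w5.png",cv2.resize(im[y0:y0+150,x0:x0+200],(800,600),interpolation=2))
E
```

```text
(np.float64(0.9132898228501757), np.float64(0.019999999999999934))
9.525 [ 0.5928 -0.1077  0.3599]
(-88, -138, 8) [273.3 149.4]
(-88, 12, 8) [267.5   1.3]
(12, 12, 8) [365.8   1.5]
(12, -138, 8) [359.5 149.6]
(-76, -126, 8) [283.3 139. ]
(0, 0, 16) [354.5  12.5]
knob [316.3801 175.7112]
(-75, -100, 0) [271.4437 152.0775]
(75, -100, 0) [361.6754 152.2705]
(75, 100, 0) [367.7632  16.1477]
(-75, 100, 0) [265.8249  15.9115]
[316  99]
216 9
```

View pics/w5.png

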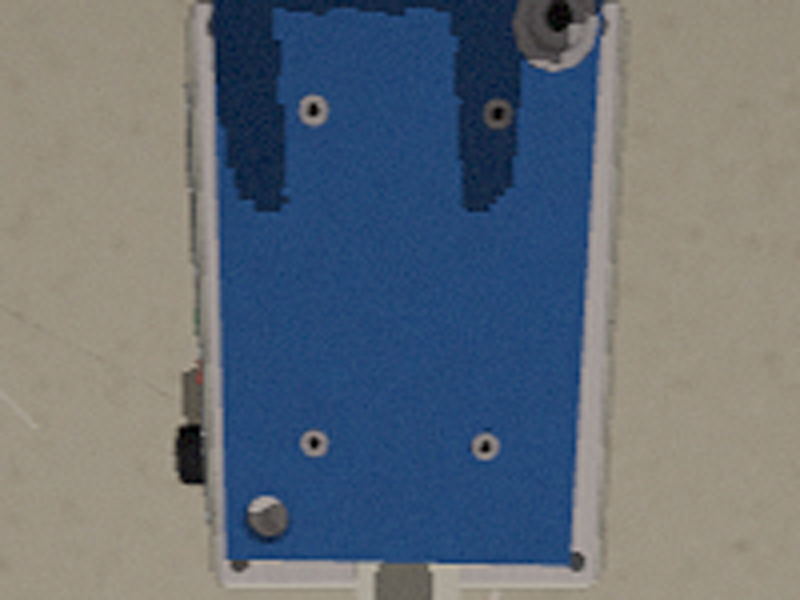

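The view shows the whole plate: screw at (354.4,12.9) full-image, free corner at (272.6,148.6), hole at (282.4,137.6). A small opening remains, so I'll quantify j.

```bash
python3 - <<'E'
from h import *
import h
from scipy.optimize import least_squares
z=np.load("c5.npz");c=dict(camera_matrix=z["K"],extrinsics=z["E"])
im=cv2.imread("raw5.png");hs=cv2.cvtColor(im,cv2.COLOR_BGR2HSV)
m=cv2.inRange(hs,(105,120,30),(125,255,255))
# straight edges: left/right boundary per row, bottom per column
L=[];Rr=[];B=[]
rows=range(60,140)
for v in rows:
    x=np.flatnonzero(m[v,240:390])+240;L.append((x[0]-.5,v));Rr.append((x[-1]+.5,v))
for u in range(290,345):
    y=np.flatnonzero(m[60:165,u])+60;B.append((u,y[-1]+.5))
red=cv2.inRange(hs,(0,150,60),(8,255,255))|cv2.inRange(hs,(172,150,60),(180,255,255));red[:, :290]=0;red[:,340:]=0;red[230:]=0
ys,xs=np.nonzero(red);print("red",xs.min(),xs.max(),ys.min(),ys.max())
def dist(P,a,b):
    P=np.array(P);d=b-a;n=np.array([-d[1],d[0]])/np.hypot(*d);return (P-a)@n
def f(p,full=False):
    dx,dy,dA,j=p;T=lambda Q:Rz(dA)@(Q-[SX,SY,0])+[SX+dx,SY+dy,0]
    pj=lambda q:proj(c,T(q))[0]
    C=[plate(q,j) for q in[(-88,-138,8),(-88,12,8),(12,12,8),(12,-138,8)]];C=[pj(q) for q in C]
    e=[dist(L,C[0],C[1])/9,dist(Rr,C[3],C[2])/9,dist(B,C[0],C[3])/8,
       pj(plate((-76,-126,8),j))-[282.4,137.6],pj(plate((0,0,16),0))-[354.4,12.9],pj(shk((0,-108,144)))[:1]-[(xs.min()+xs.max())/2]]
    return e if full else np.concatenate(e)
o=least_squares(f,[0,0,0,0.01],x_scale=[.001,.001,.01,.01],loss="soft_l1");print(o.x)
o2=least_squares(lambda q:f([q[0],q[1],0,q[2]]),[0,0,0.01]);print(o2.x,[np.round(np.mean(e),2) for e in f(o.x,1)])
J=o.jac;print(np.sqrt(np.diag(np.linalg.inv(J.T@J)))*.3)
E
```

```text
red 311 324 165 182
[ 0.0007 -0.0001  0.0063  0.0188]
[0.0006 0.     0.0155] [np.float64(0.07), np.float64(-0.04), np.float64(-0.01), np.float64(0.14), np.float64(-0.01), np.float64(-0.0)]
[0.0002 0.0002 0.0027 0.0029]
```

j ≈ 0.016, about 2 mm short at the hole. I'll go back for one small nudge in the same heading.

```bash
python3 - <<'E'
from h import *
from rig import r
s=r.get_state();p=plate((-88-7.5-25,-116,0),0.014);p[2]=.23
print(p,rel(s,p,A-.014+np.pi))
E
```

```text
[ 0.502  -0.0621  0.23  ] (array([ 0.1131, -0.1681,  0.2604]), np.float64(-1.9804952534961613))
```

{"method": "move_arm", "body": {
  "slide": [
    [0.06,-0.09,0.02],
    [0.113,-0.168,0.08],
    [0.113,-0.168,0.16],
    [0.113,-0.168,0.22],
    [0.113,-0.168,0.26],
    [0.113,-0.168,0.26]
  ],
  "delta_rot": [
    [0,0,-0.22],
    [0,0,-0.44],
    [0,0,-0.66],
    [0,0,-0.88],
    [0,0,-1],
    [0,0,-1]
  ],
  "claw": [1,1,1,1,1,1]
}}

```text
clock: 10.28
eef_pos: [0.501, -0.0617, 0.2286]
orientation: [[-0.79, 0.613, -0.006], [0.613, 0.79, 0.002], [0.006, -0.002, -1.0]]
contact_force: [0.6, -0.6, 0.3]
finger_gap: 0.003
grip_force: 0.0
```

{"method": "move_arm", "body": {
  "slide": [
    [0,0,0],
    [0,0,0],
    [0,0,0],
    [0,0,0],
    [0,0,0],
    [0,0,0]
  ],
  "delta_rot": [
    [0,0,-0.22],
    [0,0,-0.44],
    [0,0,-0.66],
    [0,0,-0.88],
    [0,0,-0.98],
    [0,0,-0.98]
  ],
  "claw": [1,1,1,1,1,1]
}}

```text
clock: 11.02
eef_pos: [0.5031, -0.0624, 0.2318]
orientation: [[-0.994, -0.107, 0.0], [-0.107, 0.994, -0.0], [-0.0, -0.0, -1.0]]
contact_force: [-0.4, -1.3, 0.8]
finger_gap: 0.002
grip_force: 0.0
```

```bash
python3 - <<'E'
from h import *
from rig import r
ss=[r.get_state() for _ in range(8)];s=dict(ss[0]);s["eef_pos"]=np.mean([x["eef_pos"] for x in ss],0)
print(s["eef_pos"],s["finger_gap"],s["orientation"])
for d,j in((25,.014),(5,.014),(0,.03),(0,.014)):
    p=plate((-88-7.5-d,-116,0),j);p[2]=.161
    print(d,j,rel(s,p,A-j+np.pi))
E
```

```text
[ 0.5031 -0.0624  0.2318] 0.002125446767955835 [[-0.9942 -0.1071  0.0003]
 [-0.1071  0.9942 -0.0001]
 [-0.0002 -0.0001 -1.    ]]
25 0.014 (array([0.002 , 0.0008, 0.1417]), np.float64(-0.004647020267191585))
5 0.014 (array([-0.038 ,  0.001 ,  0.1417]), np.float64(-0.004647020267191585))
0 0.03 (array([-0.0443,  0.0041,  0.1417]), np.float64(0.015724812448571036))
0 0.014 (array([-0.048 ,  0.001 ,  0.1417]), np.float64(-0.004647020267191585))
```

{"method": "move_arm", "body": {
  "slide": [
    [0,0,0.07],
    [0,0,0.14],
    [0,0,0.14],
    [-0.02,0,0.14],
    [-0.038,0,0.14],
    [-0.044,0,0.14],
    [-0.048,0,0.14],
    [-0.048,0,0.14],
    [-0.048,0,0.14],
    [0,0,0.14],
    [0.03,0,0.06],
    [0,0,-0.06],
    [-0.1,0,-0.18],
    [-0.1,0,-0.18]
  ],
  "delta_rot": [
    [0,0,0],
    [0,0,0],
    [0,0,0],
    [0,0,0],
    [0,0,0],
    [0,0,0],
    [0,0,0],
    [0,0,0],
    [0,0,0],
    [0,0,0],
    [0,0,0],
    [0,0,0.1],
    [0,0,0.3],
    [0,0,0.5]
  ],
  "claw": [1,1,1,1,1,1,1,1,1,1,1,1,1,1]
}}

```text
clock: 12.78
eef_pos: [0.5555, -0.057, 0.3254]
orientation: [[-0.959, 0.284, 0.007], [0.284, 0.959, -0.002], [-0.008, 0.0, -1.0]]
contact_force: [-0.3, -0.7, -0.8]
finger_gap: 0.003
grip_force: 0.0
```

```bash
python3 - <<'E'
from h import *
from rig import r
s=r.get_state();p=shk((0,-108,0));p[2]=.36
print(p,rel(s,p,A+np.pi/2))
E
```

```text
[ 0.5926 -0.1079  0.36  ] (array([-0.1004, -0.0764, -0.0684]), np.float64(1.4742977402162052))
```

{"method": "move_arm", "body": {
  "slide": [
    [-0.1,-0.076,-0.068],
    [-0.1,-0.076,-0.068],
    [-0.1,-0.076,-0.068],
    [-0.1,-0.076,-0.068],
    [-0.1,-0.076,-0.068]
  ],
  "delta_rot": [
    [0,0,0.22],
    [0,0,0.44],
    [0,0,0.66],
    [0,0,0.88],
    [0,0,1]
  ],
  "claw": [0,0,0,0,0]
}}

```text
clock: 13.4
eef_pos: [0.5901, -0.1073, 0.3553]
orientation: [[-0.478, 0.878, 0.0], [0.878, 0.478, 0.0], [0.0, 0.0, -1.0]]
contact_force: [0.2, -0.3, -0.2]
finger_gap: 0.48
grip_force: 0.0
```

{"method": "move_arm", "body": {
  "slide": [
    [0,0,0],
    [0,0,0],
    [0,0,0],
    [0,0,0]
  ],
  "delta_rot": [
    [0,0,0.24],
    [0,0,0.474],
    [0,0,0.474],
    [0,0,0.474]
  ],
  "claw": [0,0,0,0]
}}

```text
clock: 13.9
eef_pos: [0.59, -0.1073, 0.3554]
orientation: [[-0.133, 0.991, -0.0], [0.991, 0.133, 0.0], [0.0, 0.0, -1.0]]
contact_force: [-0.7, 0.5, 0.4]
finger_gap: 0.499
grip_force: 0.0
```

```bash
cat > fit.py <<'E'
from h import *
from rig import r,camera
from scipy.optimize import least_squares
c=camera("wrist");im=c["img"];hs=cv2.cvtColor(im,cv2.COLOR_BGR2HSV)
m=cv2.inRange(hs,(105,120,30),(125,255,255))
L=[];Rr=[];B=[]
for v in range(60,140):
    x=np.flatnonzero(m[v,240:390])+240;L.append((x[0]-.5,v));Rr.append((x[-1]+.5,v))
for u in range(290,345):
    y=np.flatnonzero(m[60:165,u])+60;B.append((u,y[-1]+.5))
def cen(mask):  # centre of bounding box
    y,x=np.nonzero(mask);return np.array([x.min()+x.max(),y.min()+y.max()])/2
q0=proj(c,plate((-76,-126,8),0))[0].round().astype(int);w=10
nb=cv2.bitwise_not(m)[q0[1]-w:q0[1]+w-1,q0[0]-w:q0[0]+w-1]
n,lab,st,ce=cv2.connectedComponentsWithStats(nb)
k=1+np.argmin([np.hypot(*(ce[i]-w))+ (99 if st[i][4]<15 else 0) for i in range(1,n)]);hole=ce[k]+q0-w;print("hole",hole,st[k])
red=cv2.inRange(hs,(0,150,60),(8,255,255))|cv2.inRange(hs,(172,150,60),(180,255,255));red[:,:290]=0;red[:,340:]=0;red[230:]=0;kn=cen(red)
def dist(P,a,b):
    d=b-a;n=np.array([-d[1],d[0]])/np.hypot(*d);return (np.array(P)-a)@n
def f(p):
    dx,dy,j=p;pj=lambda q:proj(c,q+np.array([dx,dy,0]))[0]
    C=[pj(plate(q,j)) for q in[(-88,-138,8),(-88,12,8),(12,12,8),(12,-138,8)]]
    return np.concatenate([dist(L,C[0],C[1])/9,dist(Rr,C[3],C[2])/9,dist(B,C[0],C[3])/8,pj(plate((-76,-126,8),j))-hole,pj(shk((0,-108,144)))[:1]-kn[:1]])
o=least_squares(f,[0,0,0.01],loss="soft_l1",x_scale=[.001,.001,.01]);print(o.x,o.cost,proj(c,plate((-76,-126,8),0))[0])
cv2.imwrite("raw6.png",im);s=r.get_state();print(s["clock"],s["eef_pos"])
E
python3 fit.py
```

```text
hole [286.2584 139.618 ] [ 5  5 11 10 89]
[0.0013 0.0001 0.0066] 0.43536262822577276 [285.6335 140.023 ]
13.95 [ 0.5901 -0.1073  0.3555]
```

j is now about 0.007 (≈1 mm at the corner), well within the fit. Now the pin.

```bash
python3 - <<'E'
from h import *
from rig import r
s=r.get_state();p=shk((0,-108,0))+[.001,0,0];p[2]=.1325
print(p,rel(s,p,A+np.pi/2))
E
```

```text
[ 0.5936 -0.1079  0.1325] (array([-0.002 ,  0.0068,  0.4459]), np.float64(0.010083464833975406))
```

{"method": "move_arm", "body": {
  "slide": [
    [-0.002,0.007,0.1],
    [-0.002,0.007,0.2],
    [-0.002,0.007,0.3],
    [-0.002,0.007,0.35],
    [-0.002,0.007,0.4],
    [-0.002,0.007,0.43],
    [-0.002,0.007,0.446],
    [-0.002,0.007,0.446],
    [-0.002,0.007,0.446]
  ],
  "delta_rot": [
    [0,0,0.01],
    [0,0,0.01],
    [0,0,0.01],
    [0,0,0.01],
    [0,0,0.01],
    [0,0,0.01],
    [0,0,0.01],
    [0,0,0.01],
    [0,0,0.01]
  ],
  "claw": [0,0,0,0,0,0,0,0,0]
}}

```text
clock: 15.08
eef_pos: [0.5943, -0.1081, 0.1335]
orientation: [[-0.122, 0.993, 0.002], [0.993, 0.122, -0.001], [-0.001, 0.002, -1.0]]
contact_force: [0.2, 0.8, 0.4]
finger_gap: 0.5
grip_force: 0.0
```

{"method": "move_arm", "body": {
  "slide": [
    [0,0,0],
    [0,0,0],
    [0,0,0],
    [0,0,0],
    [0,0,0],
    [0,0,0],
    [0,0,0],
    [0,0,0]
  ],
  "delta_rot": [
    [0,0,0],
    [0,0,0],
    [0,0,0],
    [0,0,0],
    [0,0,0],
    [0,0,0],
    [0,0,0],
    [0,0,0]
  ],
  "claw": [0.3,0.5,0.8,1,1,1,1,1],
  "newtons": 15
}}

```text
clock: 16.08
eef_pos: [0.5937, -0.1079, 0.1326]
orientation: [[-0.122, 0.993, 0.0], [0.993, 0.122, -0.0], [-0.0, 0.0, -1.0]]
contact_force: [-0.7, 0.2, 2.6]
finger_gap: 0.19
grip_force: 15.0
```

{"method": "move_arm", "body": {
  "slide": [
    [0,0,-0.03],
    [0,0,-0.08],
    [0,0,-0.13],
    [0,0,-0.18],
    [0,0,-0.18],
    [0.03,-0.025,-0.18],
    [0.06,-0.05,-0.18],
    [0.09,-0.076,-0.18],
    [0.09,-0.076,-0.18],
    [0.09,-0.076,-0.18]
  ],
  "delta_rot": [
    [0,0,0],
    [0,0,0],
    [0,0,0],
    [0,0,0],
    [0,0,0],
    [0,0,0],
    [0,0,0],
    [0,0,0],
    [0,0,0],
    [0,0,0]
  ],
  "claw": [1,1,1,1,1,1,1,1,1,1]
}}

```text
clock: 17.32
eef_pos: [0.5508, -0.0682, 0.2221]
orientation: [[-0.122, 0.993, -0.0], [0.993, 0.122, -0.0], [-0.0, -0.0, -1.0]]
contact_force: [0.2, -0.6, -0.4]
finger_gap: 0.188
grip_force: 15.0
```

```bash
python3 - <<'E'
from h import *
from rig import r,camera
s=r.get_state();print(s["eef_pos"],s["finger_gap"],shk((-38,-63,0))+[.001,0,0])
c=camera("wrist");cv2.imwrite("raw7.png",c["img"])
R=s["orientation"];tip=s["eef_pos"]+R[:,2]*.054
print("tip",tip,proj(c,tip),"hole",proj(c,plate((-76,-126,8),.007)+[.001,0,0]),proj(c,s["eef_pos"]))
S=camera("side");q=proj(S,tip)[0].astype(int);print("side",proj(S,tip),proj(S,plate((-76,-126,8),.007)))
a=cv2.resize(c["img"][90:270,220:420],(440,396),interpolation=2);b=cv2.resize(S["img"][q[1]-35:q[1]+30,q[0]-30:q[0]+29],(359,396),interpolation=2);print(q)
cv2.imwrite("pics/f7.png",np.hstack([a,b]))
E
```

```text
[ 0.5508 -0.0682  0.2221] 0.1877480919536913 [ 0.5503 -0.0679  0.    ]
tip [ 0.5508 -0.0682  0.1681] [[316.6377 225.5437]] hole [[314.84   217.0494]] [[316.582  262.8174]]
side [[329.8275 210.4684]] [[329.0258 215.133 ]]
[329 210]
```

View pics/f7.png

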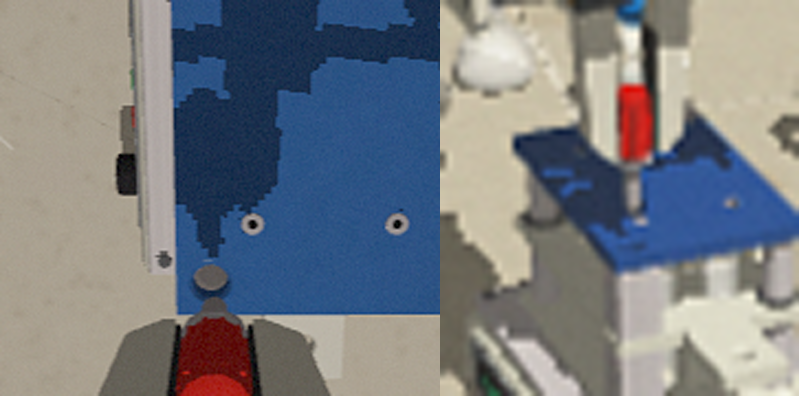

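The wrist view shows the pin (flange at (213,310) in the crop) in line with the plate hole at (212,277). The side view shows the upright pin just above the plate. I'll lower it slowly.

{"method": "move_arm", "body": {
  "slide": [
    [0,0,0.012],
    [0,0,0.022],
    [0,0,0.03],
    [0,0,0.038],
    [0,0,0.046],
    [0,0,0.053],
    [0,0,0.06],
    [0,0,0.06]
  ],
  "delta_rot": [
    [0,0,0],
    [0,0,0],
    [0,0,0],
    [0,0,0],
    [0,0,0],
    [0,0,0],
    [0,0,0],
    [0,0,0]
  ],
  "claw": [1,1,1,1,1,1,1,1]
}}

```text
clock: 18.42
eef_pos: [0.5503, -0.0678, 0.1921]
orientation: [[-0.122, 0.993, -0.001], [0.993, 0.122, 0.0], [0.0, -0.001, -1.0]]
contact_force: [0.7, 1.2, -0.5]
finger_gap: 0.187
grip_force: 15.0
```

{"method": "move_arm", "body": {
  "slide": [
    [0,0,0.007],
    [0,0,0.014],
    [0,0,0.02],
    [0,0,0.025],
    [0,0,0.029],
    [0,0,0.029],
    [0,0,0.029]
  ],
  "delta_rot": [
    [0,0,0],
    [0,0,0],
    [0,0,0],
    [0,0,0],
    [0,0,0],
    [0,0,0],
    [0,0,0]
  ],
  "claw": [1,1,1,1,1,1,1]
}}

```text
clock: 19.3
eef_pos: [0.5505, -0.0679, 0.178]
orientation: [[-0.122, 0.993, 0.0], [0.993, 0.122, 0.0], [0.0, 0.0, -1.0]]
contact_force: [0.1, -0.3, -0.3]
finger_gap: 0.191
grip_force: 15.0
```

{"method": "move_arm", "body": {
  "slide": [
    [0,0,0.001],
    [0,0,0.002],
    [0,0,0.002],
    [0,0,0.001],
    [0,0,0.001],
    [0,0,0.001],
    [0,0,0.001],
    [0,0,-0.04],
    [0,0,-0.1],
    [0,0,-0.2],
    [0,0,-0.2],
    [0,0,-0.2]
  ],
  "delta_rot": [
    [0,0,0],
    [0,0,0],
    [0,0,0],
    [0,0,0],
    [0,0,0],
    [0,0,0],
    [0,0,0],
    [0,0,0],
    [0,0,0],
    [0,0,0],
    [0,0,0],
    [0,0,0]
  ],
  "claw": [1,1,1,0.5,0.2,0,0,0,0,0,0,0]
}}

```text
clock: 20.8
eef_pos: [0.5502, -0.0677, 0.2774]
orientation: [[-0.122, 0.993, -0.001], [0.993, 0.122, 0.0], [0.0, -0.001, -1.0]]
contact_force: [-0.4, 0.6, -0.4]
finger_gap: 0.497
grip_force: 0.0
```

```bash
python3 - <<'E'
from h import *
from rig import r,camera
s=r.get_state();print(s["clock"],s["eef_pos"],s["finger_gap"])
S=camera("side");T=camera("top")
def red(c,x0,y0,x1,y1):
    hs=cv2.cvtColor(c["img"],cv2.COLOR_BGR2HSV);m=cv2.inRange(hs,(0,150,60),(8,255,255))|cv2.inRange(hs,(172,150,60),(180,255,255))
    y,x=np.nonzero(m[y0:y1,x0:x1]);return x.min()+x0,x.max()+x0,y.min()+y0,y.max()+y0
print(red(S,315,180,345,225))
b=shk((-38,-63,0))+[.001,0,0]
for z in(.156,.189):print(z,proj(S,b+[0,0,z]))
print(jfit(S,-.1,.1))
c=camera("wrist")
for m in [(-88,-138,8),(12,-138,8),(12,12,8)]: print(proj(c,plate(m,0)+[.001,0,0]))
print("knobtop",proj(c,b+[0,0,.189]))
a=cv2.resize(c["img"][0:250,200:450],(400,400),interpolation=2);b=cv2.resize(S["img"][170:250,285:365],(400,400),interpolation=2)
cv2.imwrite("pics/f8.png",np.hstack([a,b]))
E
```

```text
20.8 [ 0.5502 -0.0677  0.2774] 0.49720579584289887
(np.int64(327), np.int64(333), np.int64(203), np.int64(214))
0.156 [[329.6953 214.1904]]
0.189 [[329.5158 203.9188]]
(np.float64(0.6768361581920904), np.float64(0.019999999999999934))
[[304.8579 210.4744]]
[[411.4277 210.3071]]
[[427.9237  31.8382]]
knobtop [[317.6056 210.8829]]
```

View pics/f8.png

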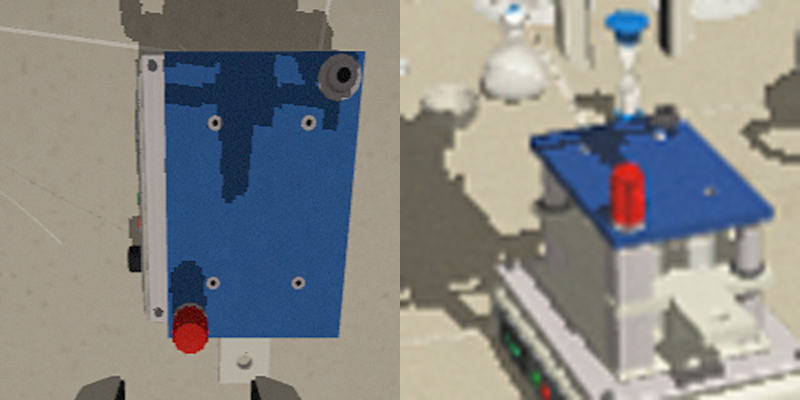

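The knob spans rows 203–214 in the side view, against 203.9–214.2 predicted for fully home. The plate is flush, the parking tab is empty and the gripper is clear.

```bash
python3 -c "
from rig import r
print(r.job_done())"
```

```text
the job is handed in; nothing more can be done
None
```

The blue plate is closed over the rack to within about 1 mm at its free corner, the pin sits fully home through it in the lock post, and the job was handed in at about 21 s with the gripper clear.

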